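Sweep the scrap components into the catch bay

ROBOT

A 6-joint arm with a two-finger parallel gripper is mounted at the origin on the work surface. World frame = base frame: x ahead of the robot, y to its left, z up, the work surface at z = 0. Lengths are in m, angles in rad, forces in N, time in s.
With the tool pointing down it reaches from about 0.4 to 0.825 m from the base axis. Payload 7 kg.
Tool frame: the origin (TCP) lies at the very end of the fingers, on their centre line; the grasp point (between the pads) lies 19 mm behind it; z points along the fingers, y is the line along which they close (so a half turn about z gives the same grasp; the last joint's range is limited). The gripper opens to 88 mm and grips with 3 to 60 N. Pads are 19 mm wide; open, the fingers measure 130 mm over their backs; the gripper's body (78 mm by 193 mm) begins 47 mm behind the grasp point.
Start: joints at [-1.002, 0.359, 0.012, 0, -1.224, -0.288], TCP at [0.187, -0.649, 0.227] pointing down, gripper open.
Joint ranges: [-3.07, 3.07], [-1.43, 2.12], [-1.02, 1.25], [-3.03, 1.67], [-3.05, -0], [-3.03, 3.03]. Speed limits (rad/s): [2.39, 2.39, 3.01, 3.14, 3.14, 3.14].

INTERFACE

Orientations are given as a unit quaternion [w, x, y, z].
In Python, from bench import bot gives the robot as it stands. Calls block until the motion is done:
- bot.reach(position, orientation): joint-space move of the TCP to a pose.
- bot.servo_line(position, attitude=None, speed=0.15, force_limit=None): straight line of the TCP; attitude=None keeps the orientation; speed is the mean speed in m/s. With force_limit (N) it stops when the force on the tool has changed by that much, and returns True; else False.
- bot.move_joints(angles): joint-space move.
- bot.move_gripper(opening): finger opening in m; the grip force is fixed at half the most; returns when the fingers have stopped.
- bot.pause(seconds).
- bot.ik(position, orientation): joint angles nearest the present ones, or None.
- bot.read_state(): the state.
- bot.get_image(name): name is "scene" or "side" or "wrist"; returns the picture (384x512x3 uint8, red, green, blue); there is no depth.
- bot.camera_info(name): a dict with "mtx" (3x3 intrinsics, pixels), "dist" ([k1, k2, p1, p2, k3] as OpenCV has them; the pictures are not rectified), "camera_from_world" (4x4, takes a point from world to camera coordinates). Camera axes: x right, y up, looking along -z (the intrinsics and any distortion apply to the point x, -y, -z); pixel columns grow to the right and rows downward; lengths in m; the calibration is good to about 2 mm. A picture is of the moment at which its call begins: read the wrist's pose just before it. camera_info takes no time and is no camera call; for the wrist camera it gives the pose at the moment of the call.
A pose or a line that the arm cannot do raises bot.MotionError and nothing moves.
- bot.hand_in(): hands the job in; it is judged then, once.
The state is a dict: "time_s": time; "q": joint angles; "joint_velocities": joint speeds; "joint_torque": joint torques, N m; "ee_pos": TCP position; "tool_rot": TCP orientation; "wrist_force": force on the tool from outside, world axes, zero at the start; "ft_torque": the same for the moment, N m; "finger_gap": finger opening in m; "finger_force": force on a finger pad.
Only numpy, scipy, OpenCV 4.12 (cv2) and the standard library are available. Lean on these libraries where they do the work, as an engineer would, in place of code of your own. Each camera call takes 0.05 s, during which the arm holds its last target. There are 200 camera calls.

TASK

Three scrap components lie on the white work sheet: a black-and-yellow transformer, a dark red relay and a green terminal block. Sweep all three across the sheet through the open side of the low blue catch bay, so that each lies inside it on the bench; do not pick any of them up. Leave everything else on the bench where it is, and finish clear of everything.

Things in the scene. Friction and masses are not known exactly. Their poses are not given: they have to be found in the camera images.
- transformer_center (a point): Scrap transformer, loose, a block 40 x 34 mm (its x, y) and 28 mm high, yellow with a black plate at each end of its x, 60 to 130 g; this point is its centre, half-way up. Slides on its flat underside.
- relay_center (a point): Scrap relay, loose, a plain dark red block 34 x 26 mm (its x, y) and 22 mm high, 35 to 70 g; this point is its centre, half-way up.
- terminal_center (a point): Scrap terminal block, loose, green with three screws, 44 x 24 mm (its x, y) and 22 mm high, 35 to 70 g; this point is its centre, half-way up.
- bay: Catch bay fixed to the bench, on the left or the right half of the sheet: three low blue walls, 6 mm thick and 28 mm high, round a grey floor level with the sheet (no lip), no top. Outside 130 mm along its x and 170 mm along its y. Origin at the centre of its underside; the open side (mouth) is at its x = -65 mm and looks along its -x, roughly towards the robot; the back wall's inner face is at x = +59 mm, the side walls' inner faces at y = -79 and +79 mm.
- supply: Bystander: open aluminium power supply, 110 x 180 mm (its x, y), 41 mm high, beside the bay on the other half of the sheet. Origin at the centre of its underside.
- tin: Bystander: round flux tin, 45 mm across, 22 mm high, at the far side of the sheet. Origin at the centre of its underside.
- driver: Bystander: orange-handled screwdriver lying at the far right, beside the sheet and pointing away from the robot, about 200 mm long along its x, under 35 mm high.
- meter: Bystander: red hand-held meter lying flat at the left, 170 x 85 mm (its x, y), 38 mm high. Origin at the centre of its underside.
- spool: Bystander: blue solder spool standing at the right, 56 mm across, 40 mm high. Origin at the centre of its underside.
- cleaner: Bystander: white bottle with a red cap at the far left, 56 mm across, 130 mm high. Origin at the centre of its underside.
There are look-alikes about, which are no part of the job. Of the things shaped like the part that bears terminal_center, the green one is meant. Of the things that look like the part that bears relay_center, take the one that is farthest from the robot's base at the start.

How it is judged:
By the outcome, as a careful person would: the job done as asked, in the order asked, and still so for the second after the job is handed in, with the robot touching nothing.
It also fails if it takes over 72 s, if anything falls off the work surface, if the arm or the gripper's body presses on something with over 40 N, if the wrist force passes 120 N, or if a joint passes its speed limit or range.

## Working session

There is one attempt and no reset: what is moved stays moved. The work goes in short steps, each a Python script; the robot and the scene stay as the last script left them, time stands still between calls to the robot, and variables do not carry over. Pictures are saved under pics/ and viewed, at most 10 in all, crops included, and the job is handed in when it is done.

```bash
mkdir -p pics; cat > h.py <<'E'
import numpy as np, cv2
from bench import bot
def ray(name,uv,info=None):
    c=info or bot.camera_info(name); T=np.array(c["camera_from_world"]); 
    p=cv2.undistortPoints(np.array(uv,float).reshape(-1,1,2),np.array(c["mtx"],float),np.array(c["dist"],float)).reshape(-1,2)
    d=np.c_[p[:,0],-p[:,1],-np.ones(len(p))]@T[:3,:3]
    o=-T[:3,:3].T@T[:3,3]
    return o,d
def onplane(name,uv,z,info=None):
    o,d=ray(name,uv,info); return o+d*((z-o[2])/d[:,2])[:,None]
E
python3 - <<'E'
from h import *
a=bot.get_image("scene");b=bot.get_image("side")
for n,i in(("scene",a),("side",b)): cv2.imwrite(f"pics/{n}0.png",cv2.cvtColor(i,4))
for n in("scene","side"):
    o,_=ray(n,[[256,192]]);print(n,o)
    print(onplane(n,[[0,383],[511,383],[256,192]],0).round(3))
s=bot.read_state();print(s["time_s"],s["tool_rot"])
E
```

```text
scene [1.13903061 0.52449258 1.0992199 ]
[[ 1.479e+00 -9.500e-02  0.000e+00]
 [ 5.880e-01  9.020e-01  0.000e+00]
 [ 5.750e-01 -1.000e-03  0.000e+00]]
side [ 0.43668511 -0.74579857  0.69422964]
[[ 0.044 -0.397  0.   ]
 [ 0.944 -0.525  0.   ]
 [ 0.567  0.058  0.   ]]
0.1 [-1.79098785e-04 -1.39892106e-01  9.90166478e-01  7.15495310e-04]
```

View pics/scene0.png

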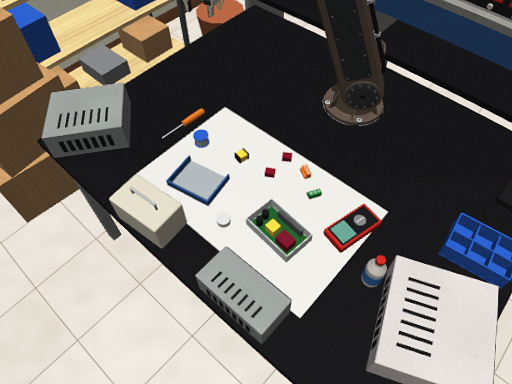

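View pics/side0.png

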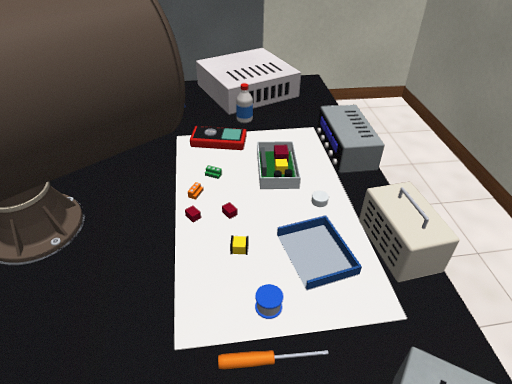

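The scene view shows the bay at (198,180), transformer at (242,156), and terminal (green) at (314,193), with an orange look-alike at (306,171). There are two dark red blocks on the sheet, at scene (287,156) / side (193,213) and scene (270,172) / side (230,210). A bigger red part at (286,240) is built into the supply.

```bash
python3 - <<'E'
from h import *
a=bot.get_image("scene");b=bot.get_image("side")
def blobs(img,f,box):
    h=cv2.cvtColor(img,cv2.COLOR_RGB2HSV).astype(int); m=f(h[...,0],h[...,1],h[...,2]).astype(np.uint8)
    n,l,s,c=cv2.connectedComponentsWithStats(m)
    return [(c[i],s[i,4],l==i) for i in range(1,n) if s[i,4]>=25 and box[0]<c[i][0]<box[2] and box[1]<c[i][1]<box[3]]
F=dict(red=lambda h,s,v:((h>168)|(h<4))&(s>150)&(v>40),green=lambda h,s,v:(h>45)&(h<85)&(s>120)&(v>50),
 yellow=lambda h,s,v:(h>22)&(h<35)&(s>150)&(v>120),orange=lambda h,s,v:(h>5)&(h<16)&(s>180)&(v>150),blue=lambda h,s,v:(h>100)&(h<120)&(s>130)&(v>40))
for n,i,box in(("scene",a,(130,100,390,320)),("side",b,(170,125,400,370))):
  for k,f in F.items():
    for c,s,m in blobs(i,f,box):
      z=.014
      pts=onplane(n,cv2.findContours(m.astype(np.uint8),0,2)[0][0].reshape(-1,2),z)[:,:2].astype(np.float32)
      r=cv2.minAreaRect(pts)
      print(n,k,c.round(1),s,"ctr",onplane(n,[c],z)[0].round(3),"rect",np.round(r[0],3),np.round(r[1],3),round(r[2]))
# bay corners (wall top outer) side view
c=b[205:295,265:370]; cv2.imwrite("pics/bay.png",cv2.cvtColor(cv2.resize(c,None,fx=6,fy=6,interpolation=2),4))
c=b[160:260,175:260]; cv2.imwrite("pics/parts.png",cv2.cvtColor(cv2.resize(c,None,fx=5,fy=5,interpolation=2),4))
E
```

```text
scene red [286.8 156.3] 67 ctr [ 0.397 -0.015  0.014] rect [ 0.397 -0.014] [0.033 0.028] 40
scene red [269.6 172. ] 75 ctr [ 0.49  -0.015  0.014] rect [ 0.49  -0.015] [0.035 0.031] 40
scene red [350.9 231.4] 508 ctr [0.499 0.325 0.014] rect [0.483 0.319] [0.09  0.178] 76
scene red [285.1 240.3] 262 ctr [0.657 0.192 0.014] rect [0.658 0.192] [0.058 0.049] 81
scene red [380.4 259.8] 92 ctr [0.521 0.446 0.014] rect [0.521 0.446] [0.034 0.027] 32
scene green [313.8 193.9] 57 ctr [0.462 0.153 0.014] rect [0.46  0.153] [0.023 0.044] 60
scene green [280.2 228.6] 429 ctr [0.636 0.155 0.014] rect [0.641 0.152] [0.154 0.082] 84
scene yellow [241.6 153.5] 62 ctr [ 0.492 -0.143  0.014] rect [ 0.492 -0.143] [0.033 0.028] 80
scene yellow [272.1 226. ] 154 ctr [0.645 0.13  0.014] rect [0.645 0.131] [0.045 0.043] 82
scene orange [192.9 115.6] 114 ctr [ 0.476 -0.415  0.014] rect [ 0.477 -0.414] [0.025 0.097] 87
scene orange [304.2 171.9] 43 ctr [0.411 0.073 0.014] rect [0.41  0.072] [0.042 0.022] 73
scene blue [200.6 136.4] 154 ctr [ 0.532 -0.313  0.014] rect [ 0.536 -0.307] [0.083 0.05 ] 52
scene bl
[... 742 characters left out ...]
[0.456 0.144 0.014] rect [0.456 0.146] [0.037 0.05 ] 61
side yellow [281.  164.2] 138 ctr [0.656 0.156 0.014] rect [0.654 0.149] [0.069 0.035] 79
side yellow [238.7 243.7] 194 ctr [ 0.498 -0.136  0.014] rect [ 0.498 -0.136] [0.048 0.031] 77
side orange [193.6 188.1] 38 ctr [0.4   0.08  0.014] rect [0.4   0.081] [0.041 0.016] 59
side orange [197.5 191.5] 35 ctr [0.41  0.064 0.014] rect [0.41  0.064] [0.04  0.009] 60
side orange [245.3 358.6] 730 ctr [ 0.478 -0.411  0.014] rect [ 0.479 -0.411] [0.025 0.1  ] 86
side blue [325.2 249.9] 1195 ctr [ 0.692 -0.181  0.014] rect [ 0.674 -0.175] [0.139 0.186] 11
side blue [268.7 298.8] 627 ctr [ 0.541 -0.292  0.014] rect [ 0.54  -0.296] [0.081 0.054] 78
```

View pics/bay.png

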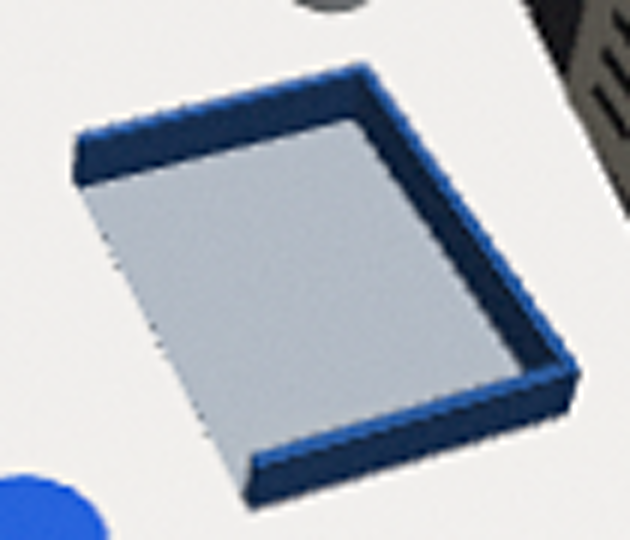

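View pics/parts.png

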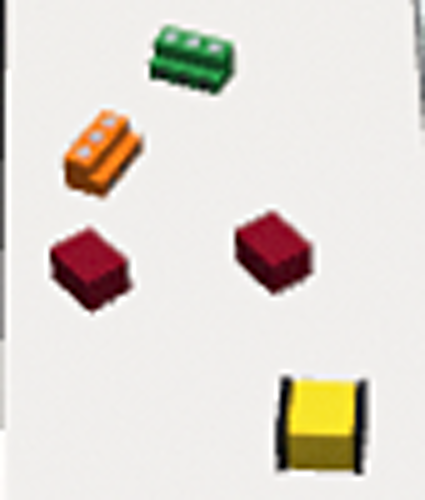

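The side crop shows the bay's open mouth between (278,236) and (307,290). The parts crop shows two relay look-alikes: (193,213), at about (0.395,-0.017), and (230,210), at about (0.489,-0.017). The second is the farther one on the sheet, so it is the one meant. The red part in the supply is 50 mm and built in. The green terminal at (213,171) is meant, not the orange one.

```bash
cat >> h.py <<'E'
from scipy.spatial.transform import Rotation as Ro
try: B0,BY=np.load("bay.npy")[:2],np.load("bay.npy")[2]
except Exception: pass
def R2(): c,s=np.cos(BY),np.sin(BY); return np.array([[c,-s],[s,c]])
def w(p): return B0+R2()@np.array(p)      # bay mm-frame -> world
def b(p): return R2().T@(np.array(p)[:2]-B0)
def quat(d):
    x=np.array([d[0],d[1],0]);x/=np.linalg.norm(x);z=np.array([0,0,-1.]);best=None
    q0=np.array(bot.read_state()["q"])
    return [Ro.from_matrix(np.c_[s*x,np.cross(z,s*x),z]).as_quat(scalar_first=True) for s in(1,-1)]
def push(s,e,speed=.12):   # bay coordinates (m) of tool centre
    s,e=w(s),w(e);d=(e-s)/np.linalg.norm(e-s); q0=np.array(bot.read_state()["q"]);c=[]
    for q in quat(d):
        j=bot.ik([*s,.1],q)
        if j is not None: c.append((np.abs(np.array(j)-q0).max(),q))
    q=min(c,key=lambda t:t[0])[1]
    bot.reach([*s,.1],q); bot.servo_line([*s,.005],speed=.15)
    hit=bot.servo_line([*e,.005],speed=speed,force_limit=25)
    f=bot.read_state(); print("hit",hit,"F",np.round(f["wrist_force"],1),"tcp",np.round(f["ee_pos"],3))
    p=np.array(f["ee_pos"])[:2]-.02*d
    bot.servo_line([*p,.005],speed=.15); bot.servo_line([*p,.1],speed=.25)
    print("t",bot.read_state()["time_s"])
F=dict(red=lambda h,s,v:((h>168)|(h<4))&(s>150)&(v>40),green=lambda h,s,v:(h>45)&(h<85)&(s>120)&(v>50),yellow=lambda h,s,v:(h>22)&(h<35)&(s>150)&(v>120))
def look(tag=None):
    for n,box in(("scene",(130,100,390,320)),("side",(170,125,400,370))):
        i=bot.get_image(n); h=cv2.cvtColor(i,cv2.COLOR_RGB2HSV).astype(int)
        if tag: cv2.imwrite(f"pics/{tag}_{n}.png",cv2.cvtColor(i,4))
        for k,f in F.items():
            N,l,s,c=cv2.connectedComponentsWithStats(f(h[...,0],h[...,1],h[...,2]).astype(np.uint8))
            for j in range(1,N):
                if 25<=s[j,4]<250 and box[0]<c[j][0]<box[2] and box[1]<c[j][1]<box[3]:
                    p=onplane(n,[c[j]],.012)[0]
                    if p[1]<.2 and p[0]<.8 and not(p[0]>.58 and p[1]>.03): print(n,k,s[j,4],"world",p[:2].round(3),"bay",b(p).round(3))
E
python3 - <<'E'
from h import *
f=lambda u,z:onplane("side",np.array(u)/6+[265,205],z)[:,:2]
fl=f([[76,186],[250,508],[570,412]],0); tp=f([[78,133],[365,65],[578,372],[250,462]],.028)
model=np.array([[-65,85],[65,85],[65,-85],[-65,-85]])/1e3
print(fl.round(3),tp.round(3))
P=np.r_[fl,tp];M=np.r_[model[[0,3,2]],model]
m0,p0=M.mean(0),P.mean(0);U,S,V=np.linalg.svd((M-m0).T@(P-p0));R=(U@V).T
y=np.arctan2(R[1,0],R[0,0]);t=p0-R@m0
print("bay",t,np.degrees(y),"res mm",((M@R.T+t-P)*1e3).round(1))
np.save("bay.npy",[*t,y])
import h; h.B0,h.BY=t,y
bot.move_gripper(0.0)
tr=b([.495,-.139]);print("transformer",tr,"relay",b([.488,-.017]),"term",b([.459,.149]))
g=np.array([.028,-.048]);d=(g-tr)/np.linalg.norm(g-tr)
push(tr-d*.055,g-d*.031)
look("t1")
E
```

```text
[[ 0.595 -0.111]
 [ 0.627 -0.272]
 [ 0.755 -0.247]] [[ 0.595 -0.108]
 [ 0.719 -0.086]
 [ 0.751 -0.251]
 [ 0.624 -0.272]]
bay [ 0.6732631  -0.17876084] 10.88812048235207 res mm [[-1.7  3.2]
 [-1.4 -2.7]
 [-1.5 -2.6]
 [-1.5  0.8]
 [ 2.1  2.9]
 [ 2.3  0.7]
 [ 1.6 -2.2]]
transformer [-0.16754349  0.07271751] relay [-0.15137267  0.19384349] term [-0.14849456  0.36233301]
hit False F [-0.   0.5  0.7] tcp [ 0.681 -0.209  0.005]
t 7.65
scene red 67 world [ 0.395 -0.016] bay [-0.242  0.212]
scene red 75 world [ 0.489 -0.016] bay [-0.151  0.195]
scene green 55 world [0.462 0.152] bay [-0.145  0.365]
scene yellow 79 world [ 0.705 -0.23 ] bay [ 0.021 -0.056]
side red 153 world [ 0.487 -0.017] bay [-0.152  0.194]
side red 156 world [ 0.394 -0.017] bay [-0.244  0.211]
side green 106 world [0.456 0.147] bay [-0.151  0.361]
side yellow 201 world [ 0.712 -0.216] bay [ 0.031 -0.044]
```

The transformer is inside the bay at about (0.026,-0.050). Next is the relay, first across and then in.

```bash
python3 - <<'E'
from h import *
r=np.array([-.1515,.1945]);g=np.array([-.115,.0]);d=(g-r)/np.linalg.norm(g-r)
push(r-d*.045,g-d*.025)
look("r1")
E
```

```text
hit False F [-0.6 -0.6 -0.5] tcp [ 0.551 -0.177  0.005]
t 12.5167
scene red 70 world [ 0.559 -0.203] bay [-0.116 -0.002]
scene red 67 world [ 0.395 -0.016] bay [-0.242  0.212]
scene green 55 world [0.462 0.152] bay [-0.145  0.365]
scene yellow 79 world [ 0.705 -0.23 ] bay [ 0.021 -0.056]
side red 155 world [ 0.394 -0.017] bay [-0.243  0.211]
side red 207 world [ 0.558 -0.205] bay [-0.118 -0.004]
side green 106 world [0.456 0.147] bay [-0.152  0.361]
side yellow 203 world [ 0.712 -0.216] bay [ 0.031 -0.044]
```

```bash
python3 - <<'E'
from h import *
r=np.array([-.117,-.003]);g=np.array([.025,.005]);d=(g-r)/np.linalg.norm(g-r)
push(r-d*.05,g-d*.025)
r=np.array([-.149,.363]);g=np.array([-.115,.046]);d=(g-r)/np.linalg.norm(g-r)
push(r-d*.05,g-d*.024)
look("g1")
E
```

```text
hit False F [-0.1 -1.   0.6] tcp [ 0.672 -0.175  0.005]
t 17.1417Traceback (most recent call last):
  File "<stdin>", line 5, in <module>
  File "h.py", line 28, in push
    hit=bot.servo_line([*e,.005],speed=speed,force_limit=25)
bench.MotionError: the arm cannot follow that straight line within its joint ranges
```

```bash
python3 - <<'E'
from h import *
s=bot.read_state();p=s["ee_pos"];print(np.round(p,3),np.round(s["q"],2))
bot.servo_line([p[0],p[1],.1],speed=.2)
r=np.array([-.149,.363]);g=np.array([-.115,.046]);d=(g-r)/np.linalg.norm(g-r)
a,e=w(r-d*.05),w(g-d*.024)
for q in quat(e-a):
  for t in np.linspace(0,1,5):
    j=bot.ik([*(a+t*(e-a)),.005],q); print(t,None if j is None else np.round(j,2))
look("g0")
E
```

```text
[0.444 0.197 0.005] [ 0.82  0.32 -0.66  0.   -0.59  2.61]
0.0 [ 0.82  0.32 -0.66  0.   -0.59 -0.53]
0.25 [ 0.65  0.32 -0.67  0.   -0.58 -0.35]
0.5 [ 0.46  0.33 -0.64  0.   -0.59 -0.17]
0.75 [ 0.28  0.37 -0.58  0.   -0.62  0.02]
1.0 [ 0.11  0.41 -0.5   0.   -0.66  0.19]
0.0 [ 0.82  0.32 -0.66  0.   -0.59  2.61]
0.25 [ 0.65  0.32 -0.67  0.   -0.58  2.79]
0.5 [ 0.46  0.33 -0.64  0.   -0.59  2.98]
0.75 None
1.0 [ 0.11  0.41 -0.5   0.   -0.66 -2.96]
scene red 67 world [ 0.395 -0.016] bay [-0.242  0.212]
scene red 82 world [ 0.698 -0.17 ] bay [0.026 0.004]
scene green 55 world [0.462 0.152] bay [-0.145  0.365]
scene yellow 80 world [ 0.705 -0.23 ] bay [ 0.021 -0.057]
side red 156 world [ 0.394 -0.017] bay [-0.244  0.211]
side red 186 world [ 0.697 -0.17 ] bay [0.025 0.004]
side green 107 world [0.456 0.147] bay [-0.152  0.361]
side yellow 195 world [ 0.712 -0.215] bay [ 0.032 -0.043]
```

The relay is in at (0.025,0.004). The line failed on joint 6's range, so I'll use the other half-turn.

```bash
sed -i 's/c.append((np.abs(np.array(j)-q0).max(),q))/c.append((abs(j[5]),q))/' h.py
python3 - <<'E'
from h import *
r=np.array([-.149,.363]);g=np.array([-.115,.046]);d=(g-r)/np.linalg.norm(g-r)
push(r-d*.05,g-d*.024)
look("g1")
E
```

```text
hit False F [ 0.   0.4 -0.5] tcp [ 0.545 -0.132  0.005]
t 27.5167
scene red 67 world [ 0.395 -0.016] bay [-0.242  0.212]
scene red 82 world [ 0.698 -0.17 ] bay [0.026 0.004]
scene green 50 world [ 0.568 -0.146] bay [-0.097  0.052]
scene yellow 80 world [ 0.705 -0.23 ] bay [ 0.021 -0.057]
side red 156 world [ 0.394 -0.017] bay [-0.244  0.211]
side red 188 world [ 0.697 -0.17 ] bay [0.025 0.004]
side green 179 world [ 0.563 -0.151] bay [-0.103  0.048]
side yellow 200 world [ 0.712 -0.216] bay [ 0.031 -0.044]
```

```bash
python3 - <<'E'
from h import *
push([-.157,.05],[-.002,.051],.1)
look("g2")
bot.reach([.45,-.15,.3],quat([1,0])[0])
i=bot.get_image("side");c=i[160:330,180:380];cv2.imwrite("pics/end.png",cv2.cvtColor(cv2.resize(c,None,fx=3.5,fy=3.5,interpolation=2),4))
E
```

```text
hit False F [ 0.8 -0.9 -0.2] tcp [ 0.661 -0.129  0.005]
t 32.325
scene red 67 world [ 0.395 -0.016] bay [-0.242  0.212]
scene red 83 world [ 0.698 -0.17 ] bay [0.026 0.004]
scene green 43 world [ 0.694 -0.123] bay [0.031 0.051]
scene yellow 80 world [ 0.705 -0.23 ] bay [ 0.021 -0.057]
side red 156 world [ 0.394 -0.017] bay [-0.244  0.211]
side red 191 world [ 0.697 -0.17 ] bay [0.025 0.004]
side green 185 world [ 0.695 -0.126] bay [0.032 0.048]
side yellow 200 world [ 0.712 -0.216] bay [ 0.031 -0.044]Traceback (most recent call last):
  File "<stdin>", line 4, in <module>
  File "h.py", line 18, in quat
    x=np.array([d[0],d[1],0]);x/=np.linalg.norm(x);z=np.array([0,0,-1.]);best=None
                              ^^^^^^^^^^^^^^^^^^^^
numpy._core._exceptions._UFuncOutputCastingError: Cannot cast ufunc 'divide' output from dtype('float64') to dtype('int64') with casting rule 'same_kind'
```

View pics/g2_scene.png

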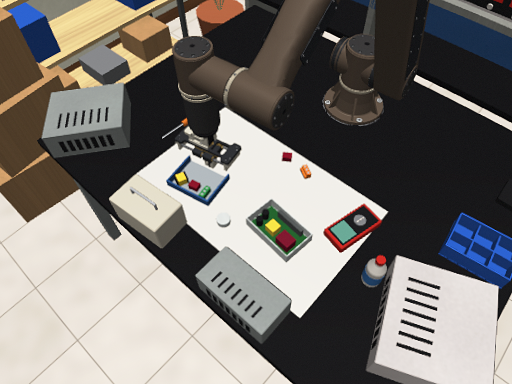

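All three parts lie in the bay, at (181,178), (195,185) and (206,191). I'll raise the arm clear and check the spool, which the gripper hides in this view.

```bash
python3 - <<'E'
from h import *
p=bot.read_state()["ee_pos"]; bot.servo_line([p[0],p[1],.25],speed=.2)
bot.move_joints([-1.002,.359,.012,0,-1.224,-.288])
i=bot.get_image("side");c=i[120:380,170:420];cv2.imwrite("pics/end.png",cv2.cvtColor(cv2.resize(c,None,fx=2.3,fy=2.3,interpolation=2),4))
print(bot.read_state()["time_s"])
E
```

```text
35.8167
```

View pics/end.png

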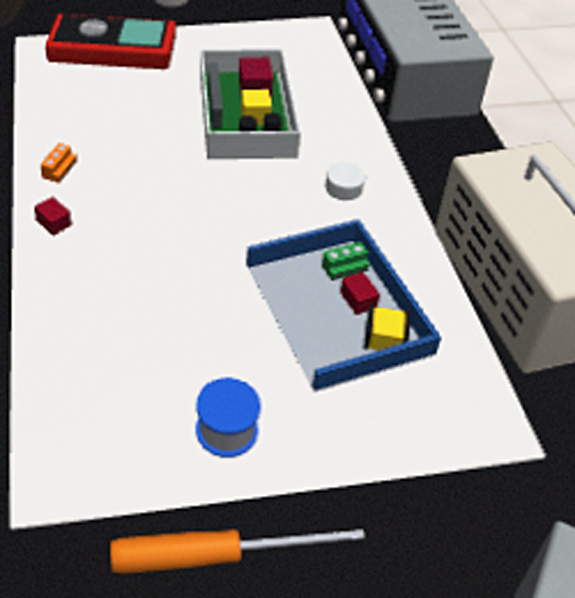

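The side crop shows green (346,258), red (360,293) and yellow (388,328) inside the bay. The spool, tin, driver, supply, meter and look-alikes are where they were.

```bash
python3 -c "
from bench import bot
print(bot.hand_in())"
```

```text
the job is handed in; nothing more can be done
None
```

The transformer, relay and green terminal block are all inside the catch bay, swept in without being picked up; the final picture shows the other things in view where they were, and the job was handed in at about 36 s with the arm clear.

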